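Move the lab pan across the warming plate and cover it

TASK

Slide the square steel pan across the warming plate, without lifting it, from the marked place where it stands to the other, empty one, so that it stands squarely inside that outline. Then take the flat square cover plate from the bench and lay it gently (do not drop it) and squarely on the pan so that it closes it, let go, and leave everything else where it is.

Things in the scene. Friction and masses are not known exactly. Their poses are not given: they have to be found in the camera images.
- warming_plate: Fixed, low white laboratory warming plate, 300 (its x) x 350 (its y) x 50 mm high, with a smooth flat white ceramic top. Two square outlines in thin dark lines are printed on the top side by side, centred at its (-20, +85) and (-20, -85) mm. Two small black knobs are on its robot-side face. Origin: centre of its underside, on the bench; top surface at 50 mm; x points away from the robot's side.
- empty_place: The printed square outline that is empty at the start (140 x 140 mm inside its 4 mm lines; nothing stands up, purely a print). The pan starts on the other, identical outline, 170 mm away along y. Origin: centre of the square, on the ceramic surface; its axes are parallel to the square's sides and to the warming plate's axes, x away from the robot's side.
- pan: Loose open square steel pan, 110 x 110 x 60 mm high, walls 3 mm, about 0.6 kg. One straight black bar handle sticks out level from the middle of its -x side, towards the robot: 12 mm wide (y), 12 mm high, centre line 45 mm above the underside, from x = -66 to -165 mm; good grip point (-115, 0, 45) mm. Origin: centre of the underside; x points away from the handle, z up.
- cover: Loose flat square aluminium cover plate, 130 x 130 x 5 mm, 0.29 kg, with an upright black grip fin in the middle of its top: 60 mm long (along x), 12 mm thick (along y), from 5 to 37 mm above the underside. Lies on the bench to the left or to the right of the warming plate. Origin: centre of its underside; z up.
- tray: Bystander: shallow open steel tray, 130 x 110 x 18 mm, on the bench on the other side of the warming plate from the cover. Origin: centre of its underside.
- tin: Bystander: small capped glass jar, 34 mm across, 45 mm high, standing on the warming plate's back strip, behind the two outlines. Origin: centre of its underside.
- beaker: Bystander: glass beaker, 70 mm across, 95 mm high, on the bench behind and right of the warming plate. Origin: centre of its underside.
- dishes: Bystander: pile of three flat round glass dishes in one, 90 mm across, 42 mm high, on the bench between robot and warming plate, to the right. Origin: centre of its underside.
- bowl: Bystander: white ceramic bowl, 100 mm across, 40 mm high, on the bench behind and left of the warming plate. Origin: centre of its underside.
- spatula: Bystander: metal spoon, 170 mm long, lying on the bench between robot and warming plate, to the left. Origin: on the bench under its middle.

How it is judged:
By the outcome, as a careful person would: the job done as asked, in the order asked, and still so for the second after the job is handed in, with the robot touching nothing.
It also fails if it takes over 51 s, if anything falls off the work surface, if the arm or the gripper's body presses on something with over 40 N, if the wrist force passes 120 N, or if a joint passes its speed limit or range.

ROBOT

A 6-joint arm with a two-finger parallel gripper is mounted at the origin on the work surface. World frame = base frame: x ahead of the robot, y to its left, z up, the work surface at z = 0. Lengths are in m, angles in rad, forces in N, time in s.
With the tool pointing down it reaches from about 0.3 to 0.775 m from the base axis. Payload 14.6 kg.
Tool frame: the origin (TCP) lies at the centre of the arm's flange, where the gripper is bolted on; the fingertips stand 199 mm ahead of it and the grasp point (between the pads) lies 180 mm ahead of it; z points along the fingers, y is the line along which they close (so a half turn about z gives the same grasp; the last joint's range is limited). The gripper opens to 94 mm and grips with 3 to 60 N. Pads are 16 mm wide; open, the fingers measure 119 mm over their backs; the gripper's body (75 mm by 177 mm) begins 78 mm behind the grasp point.
Start: joints at [1.233, 0.3, 1.521, -0, 1.321, -0.067], TCP at [0.147, 0.53, 0.405] pointing down, gripper open.
Joint ranges: [-3.03, 3.03], [-0.79, 2.21], [0.23, 2.52], [-1.04, 4.18], [0, 3.07], [-2.55, 2.55]. Speed limits (rad/s): [2.22, 2.22, 2.57, 3.14, 3.14, 3.14].

INTERFACE

Orientations are given as a 3x3 rotation matrix whose columns are the frame's x, y, z axes.
In Python, from cell import get_obs, capture, finish_job, find_in, spot_point gives the robot as it stands.
- The arm moves only by the tool apply_moves, never from a script. Its arguments are lists of equal length, an entry for each row: "delta_pos": the shift along the tool's x, y, z in cm, a list of three; "delta_rot": the turn, a rotation vector about the tool's x, y, z in rad, a list of three; "fingers": the finger opening in cm, from 0 to 9.4. In form: {"delta_pos": [[tx, ty, tz], ...], "delta_rot": [[rx, ry, rz], ...], "fingers": [fingers, ...]}. A call has 1 to 8 rows; each row shifts and turns the commanded pose from where the row before left it, along the tool's axes as they then stand; what a row does not reach is not made up. A row lasts 1/12 s, in which the tool goes at most 41.7 mm and 7.16 degrees, less where a joint would pass 70% of its speed; a pose out of reach is approached as far as the arm can. A call with a gripper value outside its range is refused whole. The fingers move at their own pace and stop on an object; "newtons" is the grip in N (left out, the last holds). Time passes only in rows, so rows that do not move let the fingers close. It gives the time, the measured TCP pose, the force, the opening and the grip force at its end, in the units of the state.
- get_obs(): the state, without advancing time (a new reading comes with each control period).
- capture(name): name is "scene" or "top" or "wrist"; returns a dict with "image" (400x640x3 uint8, red, green, blue), "fov_y" (degrees; the focal length in pixels is half the picture's height over the tangent of half this angle, whatever the lens; pixels are square), "cx", "cy" (the principal point, pixels), "R" (3x3) and "t" (3): a world point X has camera coordinates R X + t; the wrist camera has in their place "tool_from_camera" (4x4, takes a point from camera to tool coordinates, whose origin is the TCP and whose axes are the flange's). Camera axes: x right, y down, z forward; pixel columns grow to the right and rows downward; lengths in m; the calibration is good to about 2 mm. A picture is of the moment at which its call begins: read the wrist's pose just before it. There is no depth.
- finish_job(): hands the job in; it is judged then, once.
Trained networks look in a picture, given as the dict that the camera call returned (one of the last four; its "shot" number tells which), for a name from the list of things; names that differ only in an ending like _2 or _b are one class to them, and where a whole thing is asked for, a point or a joint stands for the part that bears it (a point fixed in the world has none). Each returns a list of dicts, best first, with "confidence" (0 to 1); they miss things now and then, are a little off and sometimes report something else, mostly with a low value. They report only what shows in the picture. A call takes as long as a camera call.
- find_in(picture, thing): "at" ([column, row] as shares, 0 to 1, of the picture: columns of its width, rows of its height, amid what is visible of it).
- spot_point(picture, thing): "at" ([column, row] as shares, 0 to 1, of the picture: columns of its width, rows of its height: a listed point, or the origin of a listed thing).
The state is a dict: "time": time; "q": joint angles; "dq": joint speeds; "joint_efforts": joint torques, N m; "ee_pos": TCP position; "tcp_rot": TCP orientation; "wrist_force": force on the tool from outside, world axes, zero at the start; "ft_torque": the same for the moment, N m; "opening": opening from 0.0 (shut) to 1.0 (fully open); "grasp_force": force on a finger pad.
Only numpy, scipy, OpenCV 4.12 (cv2) and the standard library are available. Lean on these libraries where they do the work, as an engineer would, in place of code of your own. Each camera call takes 0.05 s, during which the arm holds its last target. There are 200 camera calls.

## Working session

There is one attempt and no reset: what is moved stays moved. The work goes in short steps, Python scripts to look and compute and a tool call to move; the robot and the scene stay as the last step left them, time stands still between calls to the robot, and variables do not carry over. Pictures are saved under pics/ and viewed, at most 10 in all, crops included, and the job is handed in when it is done.

Besides the shell and the picture viewer there is one more tool, called as name(argument=value, ...) on one line, values as JSON. apply_moves: Moves the arm, as the interface text tells. Its arguments: {"type":"object","properties":{"delta_pos":{"type":"array","items":{"type":"array","items":{"type":"number"}}},"delta_rot":{"type":"array","items":{"type":"array","items":{"type":"number"}}},"fingers":{"type":"array","items":{"type":"number"}},"newtons":{"type":"number"}},"required":["delta_pos","delta_rot","fingers"]}

```bash
mkdir -p pics; cat > h.py <<'E'
import numpy as np, cv2
from cell import *
def save(c,n): cv2.imwrite('pics/'+n+'.png',cv2.cvtColor(c['image'],cv2.COLOR_RGB2BGR))
def Rt(c,o=None):
    if 'R' in c: return np.array(c['R']),np.array(c['t'])
    T=np.eye(4);T[:3,:3]=o['tcp_rot'];T[:3,3]=o['ee_pos'];M=np.linalg.inv(T@np.array(c['tool_from_camera']))
    return M[:3,:3],M[:3,3]
def f(c): return 200/np.tan(np.radians(c['fov_y'])/2)
def ray(c,px,z,o=None):
    R,t=Rt(c,o);d=R.T@np.array([(px[0]-c['cx'])/f(c),(px[1]-c['cy'])/f(c),1]);p=-R.T@t
    return p+d*(z-p[2])/d[2]
def proj(c,X,o=None):
    R,t=Rt(c,o);v=R@np.array(X)+t
    return np.array([c['cx'],c['cy']])+f(c)*v[:2]/v[2]
E
python3 - <<'E'
from h import *
o=get_obs();print(o['time'],o['ee_pos'],np.round(o['tcp_rot'],3))
for n in ['top','scene']:
    c=capture(n);save(c,n+'0');print(n,c['fov_y'],np.round(-np.array(c['R']).T@c['t'],3))
    for th,z in [('warming_plate',0),('empty_place',.05),('pan',.05),('cover',0),('tray',0),('tin',.05),('beaker',0),('dishes',0),('bowl',0),('spatula',0)]:
        for d in spot_point(c,th)[:2]:
            px=np.array(d['at'])*[640,400];print(th,round(d['confidence'],2),px.round(1),ray(c,px,z).round(3))
E
```

```text
0.0 [0.14711697 0.52992119 0.40407381] [[-0.964  0.267 -0.   ]
 [ 0.267  0.964 -0.001]
 [ 0.    -0.001 -1.   ]]
top 54.43385984032475 [ 0.44  -0.002  1.124]
warming_plate 0.68 [326.3 155.6] [ 0.634 -0.021  0.   ]
pan 0.81 [355.2 159.1] [ 0.615 -0.101  0.05 ]
cover 0.94 [188.5 208.2] [0.482 0.378 0.   ]
tray 0.76 [457.2 202.1] [ 0.498 -0.399  0.   ]
tray 0.41 [204.4 127.3] [0.718 0.335 0.   ]
tin 0.61 [306.  110.3] [0.753 0.036 0.05 ]
beaker 0.68 [432.1 126.9] [ 0.718 -0.331  0.   ]
dishes 0.7 [405.8 273. ] [ 0.295 -0.248  0.   ]
bowl 0.58 [201.5 126. ] [0.722 0.344 0.   ]
spatula 0.85 [245.3 271.5] [0.3   0.212 0.   ]
scene 42.786671075311524 [ 0.91  -0.461  1.034]
warming_plate 0.94 [363.1 262. ] [ 0.64 -0.02  0.  ]
pan 0.65 [329.5 268.5] [ 0.61 -0.1   0.05]
cover 0.59 [412.9 129.8] [0.494 0.37  0.   ]
cover 0.44 [327.3 265.5] [ 0.586 -0.079  0.   ]
tray 0.86 [191.6 348.1] [ 0.502 -0.402  0.   ]
tin 0.81 [424.2 263.1] [0.753 0.043 0.05 ]
tin 0.62 [191.6 346.1] [ 0.518 -0.402  0.05 ]
dishes 0.96 [181.1 244.3] [ 0.301 -0.261  0.   ]
bowl 0.77 [480.4 185.1] [0.724 0.336 0.   ]
spatula 0.61 [316.3 121.6] [0.283 0.221 0.   ]
```

View pics/top0.png

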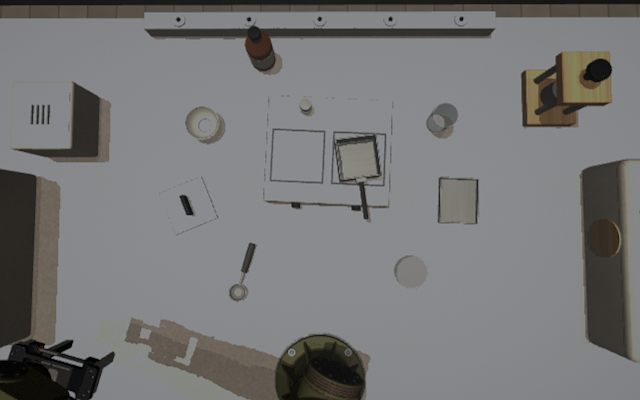

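View pics/scene0.png

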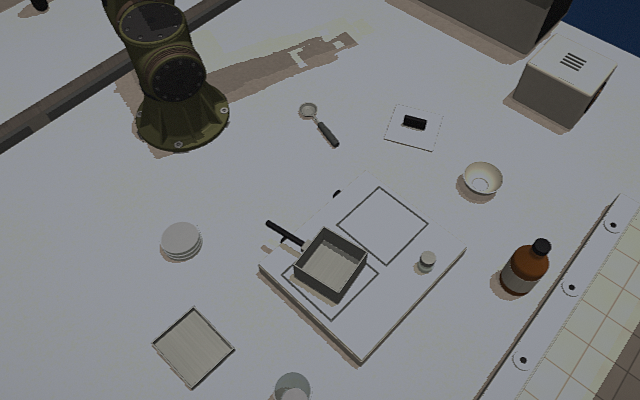

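The top view has the robot at the bottom, with +x up and +y left. The pan stands at about (358,159) on the right outline, turned slightly, with its handle running to (366,217). The empty outline is on the left, corners about (271,128) to (325,184). The cover is at (188,207), turned about 20°. The scene view agrees. I'll move to a viewing pose over the plate.

apply_moves(delta_pos=[[0,0,0],[0,0,0],[0,0,0],[-1.7,-3.4,0],[-1.7,-3.4,0],[-1.7,-3.4,0],[-1.7,-3.4,0],[-1.7,-3.4,0]], delta_rot=[[0,0,-0.09],[0,0,-0.09],[0,0,-0.09],[0,0,0],[0,0,0],[0,0,0],[0,0,0],[0,0,0]], fingers=[9.4,9.4,9.4,9.4,9.4,9.4,9.4,9.4])

```text
time: 1.77
ee_pos: [0.2322, 0.3582, 0.4046]
tcp_rot: [[-1.0, 0.0, 0.0], [0.0, 1.0, 0.0], [-0.0, 0.0, -1.0]]
wrist_force: [1.1, -0.6, 0.3]
opening: 1.002
grasp_force: 0.0
```

apply_moves(delta_pos=[[-1.7,-3.4,0],[-1.7,-3.4,0],[-1.7,-3.4,0],[-1.7,-3.4,0],[-1.7,-3.4,0],[-1.7,-3.4,0],[-1.7,-3.4,0],[-1.7,-3.4,0]], delta_rot=[[0,0,0],[0,0,0],[0,0,0],[0,0,0],[0,0,0],[0,0,0],[0,0,0],[0,0,0]], fingers=[9.4,9.4,9.4,9.4,9.4,9.4,9.4,9.4])

```text
time: 2.43
ee_pos: [0.368, 0.0859, 0.405]
tcp_rot: [[-1.0, 0.001, 0.001], [0.001, 1.0, 0.0], [-0.001, 0.0, -1.0]]
wrist_force: [1.3, 1.2, 0.3]
opening: 1.0
grasp_force: 0.0
```

apply_moves(delta_pos=[[-1.7,-3.4,0],[-1.7,-3.4,0],[-1.0,-2.0,0],[0,0,0]], delta_rot=[[0,0,0],[0,0,0],[0,0,0],[0,0,0]], fingers=[9.4,9.4,9.4,9.4])

```text
time: 2.77
ee_pos: [0.4128, -0.0032, 0.4046]
tcp_rot: [[-1.0, 0.004, 0.0], [0.004, 1.0, -0.0], [-0.0, -0.0, -1.0]]
wrist_force: [-0.1, 0.1, 0.1]
opening: 0.998
grasp_force: 0.0
```

```bash
python3 - <<'E'
from h import *
o=get_obs();c=capture('wrist');save(c,'w1')
np.save('w1.npy',dict(o=o,c=c),allow_pickle=True)
print(o['time'],o['ee_pos'],np.round(o['tcp_rot'],3),c['fov_y'],np.round(c['tool_from_camera'],3))
for th,z in [('empty_place',.05),('pan',.05)]:
    for d in spot_point(c,th)[:2]:
        px=np.array(d['at'])*[640,400];print(th,round(d['confidence'],2),px.round(1),ray(c,px,z,o).round(3))
E
```

```text
2.7667 [ 0.41283815 -0.00321627  0.40455797] [[-1.     0.004  0.   ]
 [ 0.004  1.    -0.   ]
 [-0.    -0.    -1.   ]] 68.73905108791533 [[ 0.    -0.959 -0.283  0.084]
 [ 1.    -0.     0.     0.001]
 [-0.    -0.283  0.959  0.019]
 [ 0.     0.     0.     1.   ]]
pan 0.77 [252.8 331.6] [ 0.612 -0.098  0.05 ]
```

View pics/w1.png

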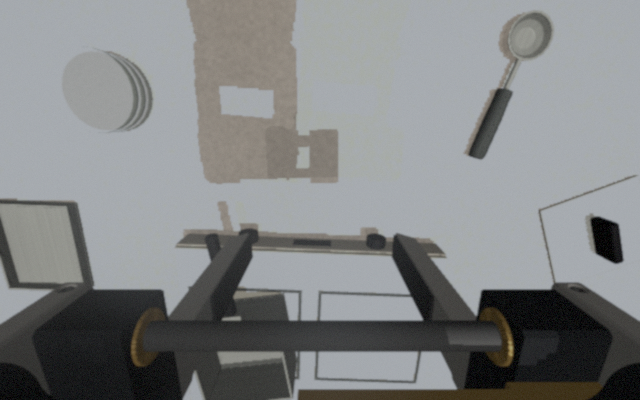

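The wrist view has its image-up towards the robot. The handle is at about (213,245), partly hidden by a finger. The empty outline is at (318–418, 292–380). I'll fit the outlines and handle in all the views.

```bash
cat > fit.py <<'E'
from h import *
from scipy.optimize import differential_evolution
from scipy.ndimage import map_coordinates
def load():
    W=np.load('w1.npy',allow_pickle=True).item(); L=[]
    for n in ['top','scene']:
        c=capture(n); c['image']=cv2.cvtColor(cv2.imread(f'pics/{n}0.png'),cv2.COLOR_BGR2RGB); L.append((n,c,None))
    return L+[('w1',W['c'],W['o'])]
def sq(h,n=40):
    s=np.linspace(-h,h,n);k=np.full(n,h)
    return np.vstack([np.c_[s,k],np.c_[s,-k],np.c_[k,s],np.c_[-k,s]])
def place(P,p,z):
    c,s=np.cos(p[2]),np.sin(p[2]);q=P@np.array([[c,s],[-s,c]])+p[:2]
    return np.c_[q,np.full(len(q),z)]
def projN(c,o,X):
    R,t=Rt(c,o);v=X@R.T+t
    return np.array([c['cx'],c['cy']])+f(c)*v[:,:2]/v[:,2:]
def bh(c,k=9):
    g=cv2.cvtColor(c['image'],cv2.COLOR_RGB2GRAY)
    return cv2.GaussianBlur(cv2.morphologyEx(g,cv2.MORPH_BLACKHAT,np.ones((k,k),np.uint8)).astype(float),(0,0),.8)
def fitsq(c,o,z,h,b):
    B=np.minimum(bh(c),60);P=sq(h)
    def cost(p):
        u=projN(c,o,place(P,p,z)); return -map_coordinates(B,[u[:,1],u[:,0]],order=1).mean()
    r=differential_evolution(cost,b,seed=1,tol=1e-6,popsize=20)
    return r.x,r.fun
E
python3 - <<'E'
from fit import *
for n,c,o in load():
    for nm,y in [('empty',.065),('full',-.105)]:
        x,v=fitsq(c,o,.05,.072,[(.59,.64),(y-.025,y+.025),(-.1,.1)])
        print(n,nm,x.round(4),round(v,1))
    if n=='top':
        g=cv2.cvtColor(c['image'],cv2.COLOR_RGB2GRAY)
        m=np.zeros_like(g);m[182:222,355:375]=g[182:222,355:375]<60
        k,l,s,_=cv2.connectedComponentsWithStats(m);i=1+np.argmax(s[1:,4]);ys,xs=np.where(l==i);print(s[i])
        Q=np.array([ray(c,p,.1)[:2] for p in zip(xs,ys)]);mu=Q.mean(0);d=np.linalg.svd(Q-mu)[2][0];d*=np.sign(d[0])
        a=(Q-mu)@d;print('handle mid',mu.round(4),'yaw',np.arctan2(d[1],d[0]).round(4),'ends',a.min().round(4),a.max().round(4),'tip',(mu+d*a.min()).round(4))
        vis=cv2.resize(c['image'][90:225,255:400],None,fx=5,fy=5,interpolation=cv2.INTER_CUBIC);cv2.imwrite('pics/crop.png',vis[...,::-1][:600])
E
```

```text
top empty [ 0.6259  0.0607 -0.0493] -38.6
top full [ 0.6176 -0.1094 -0.0532] -40.3
[358 182  10  37 154]
handle mid [ 0.4996 -0.1166] yaw 0.132 ends -0.0493 0.0473 tip [ 0.4507 -0.1231]
scene empty [ 0.6254  0.0604 -0.0431] -58.9
scene full [ 0.6181 -0.1094 -0.0406] -50.3
w1 empty [ 0.6256  0.0622 -0.0469] -42.2
w1 full [ 0.619  -0.0815 -0.0463] -19.1
```

View pics/crop.png

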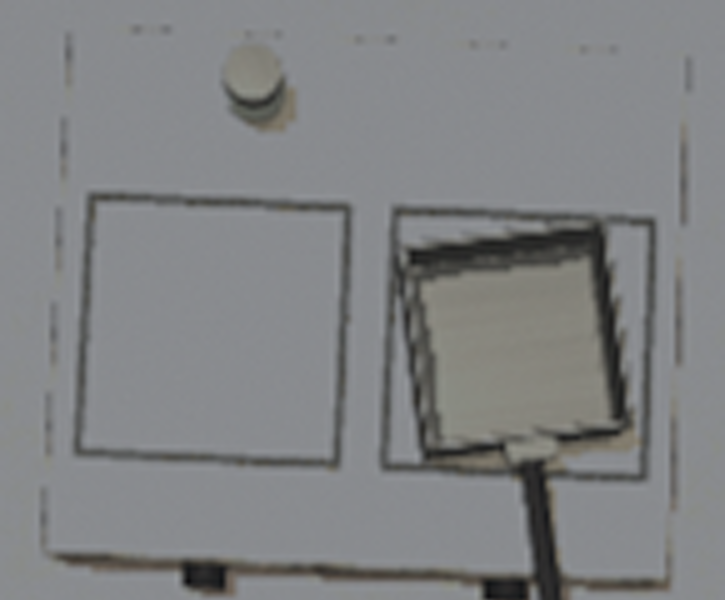

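The outline fits agree across the views: the empty place is at (0.6256, 0.061) with yaw −0.046. The handle's grip point is at (0.4996, −0.1166) with yaw 0.132.

apply_moves(delta_pos=[[-2.2,-2.83,0],[-2.2,-2.83,0],[-2.2,-2.83,0],[-2.15,-2.83,0],[0,0,0],[0,0,0],[0,0,3.5],[0,0,3.5]], delta_rot=[[0,0,0],[0,0,0],[0,0,0],[0,0,0],[0,0,-0.068],[0,0,-0.068],[0,0,0],[0,0,0]], fingers=[9.4,9.4,9.4,9.4,9.4,8,6,6])

```text
time: 3.68
ee_pos: [0.4992, -0.1125, 0.3352]
tcp_rot: [[-0.991, -0.137, 0.004], [-0.137, 0.991, -0.001], [-0.004, -0.002, -1.0]]
wrist_force: [-0.2, -0.1, -1.3]
opening: 0.823
grasp_force: 0.0
```

apply_moves(delta_pos=[[0,0,2.0],[0,0,2.0],[0,0,1.5],[0,0,0.45],[0,0,0],[0,0,0]], delta_rot=[[0,0,0],[0,0,0],[0,0,0],[0,0,0],[0,0,0],[0,0,0]], fingers=[6,6,6,6,6,6])

```text
time: 4.18
ee_pos: [0.4994, -0.113, 0.276]
tcp_rot: [[-0.991, -0.136, 0.001], [-0.136, 0.991, -0.0], [-0.001, -0.0, -1.0]]
wrist_force: [0.4, -0.1, -0.2]
opening: 0.641
grasp_force: 0.0
```

```bash
python3 - <<'E'
from h import *
o=get_obs();c=capture('wrist');save(c,'w2')
print(o['time'],o['ee_pos'],np.round(o['tcp_rot'],3),o['wrist_force'],o['opening'])
E
```

```text
4.1833 [ 0.49936057 -0.11298944  0.27599693] [[-0.991 -0.136  0.001]
 [-0.136  0.991 -0.   ]
 [-0.001 -0.    -1.   ]] [ 0.44146927 -0.14336971 -0.16885997] 0.6411348074450925
```

View pics/w2.png

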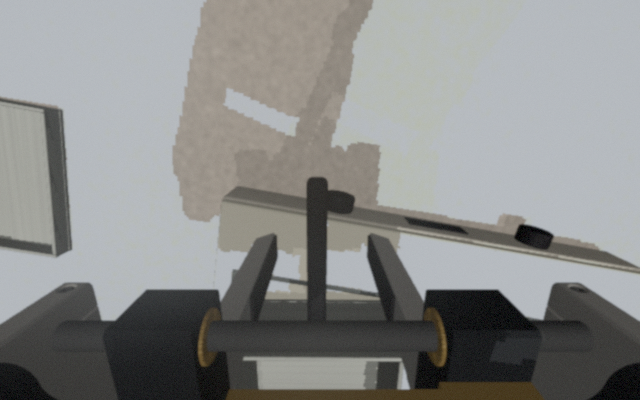

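The handle lies between the fingers and parallel to them, at column 317 against a centre of about 320. I'll shift a little and close.

apply_moves(delta_pos=[[0,-0.25,0.1],[0,0,0],[0,0,0],[0,0,0],[0,0,0],[0,0,0],[0,0,0],[0,0,0]], delta_rot=[[0,0,0],[0,0,0],[0,0,0],[0,0,0],[0,0,0],[0,0,0],[0,0,0],[0,0,0]], fingers=[4,3,2,1,0.5,0.5,0.5,0.5], newtons=15)

```text
time: 4.9
ee_pos: [0.4994, -0.116, 0.2742]
tcp_rot: [[-0.991, -0.135, 0.0], [-0.135, 0.991, -0.0], [0.0, -0.0, -1.0]]
wrist_force: [-0.2, 0.6, 0.3]
opening: 0.127
grasp_force: 15.0
```

apply_moves(delta_pos=[[0,0,0],[0,0,0],[0,0,0],[0,0,0],[0,0,0]], delta_rot=[[0,0,0],[0,0,0],[0,0,0],[0,0,0],[0,0,0]], fingers=[0.5,0.5,0.5,0.5,0.5], newtons=50)

```text
time: 5.32
ee_pos: [0.4994, -0.116, 0.2741]
tcp_rot: [[-0.991, -0.135, -0.0], [-0.135, 0.991, 0.0], [0.0, 0.0, -1.0]]
wrist_force: [-0.8, 0.3, 1.4]
opening: 0.121
grasp_force: 50.0
```

```bash
python3 - <<'E'
from fit import *
o=get_obs();c=capture('wrist')
print(o['time'],o['ee_pos'],np.round(o['tcp_rot'],4),o['wrist_force'],o['ft_torque'],o['opening']*94,o['grasp_force'])
# pan rim check in top
E
```

```text
5.3167 [ 0.49944811 -0.11601561  0.27414282] [[-0.9909 -0.1348 -0.    ]
 [-0.1348  0.9909  0.    ]
 [ 0.      0.     -1.    ]] [-0.79498403  0.26231898  1.37736102] [-0.03676682  0.07430626 -0.08512564] 11.328057784784985 49.99996304512024
```

```bash
python3 - <<'E'
import numpy as np
N=22;s=(lambda u:u*u*(3-2*u))(np.linspace(0,1,N+1))
p=np.array([.4994,-.116]);ps=.135;e=np.array([.5102,.0663]);pe=-.046
P=p+np.outer(s,e-p);A=ps+s*(pe-ps)
q=p.copy();a=ps
for i in range(1,N+1):
    w=(P[i]-q)*100;t=np.round([-(w[0]*np.cos(a)+w[1]*np.sin(a)),-w[0]*np.sin(a)+w[1]*np.cos(a)],2)
    rz=round(a-A[i],4);print(list(map(float,t)),rz)
    q=q+np.array([-t[0]*np.cos(a)-t[1]*np.sin(a),-t[0]*np.sin(a)+t[1]*np.cos(a)])/100;a-=rz
print(q,a)
E
```

```text
[-0.02, 0.11] 0.0011
[-0.06, 0.31] 0.0031
[-0.1, 0.49] 0.005
[-0.12, 0.65] 0.0066
[-0.14, 0.8] 0.008
[-0.16, 0.92] 0.0092
[-0.17, 1.02] 0.0103
[-0.16, 1.11] 0.0111
[-0.17, 1.17] 0.0117
[-0.16, 1.21] 0.0121
[-0.14, 1.23] 0.0123
[-0.13, 1.24] 0.0123
[-0.11, 1.21] 0.0121
[-0.09, 1.18] 0.0117
[-0.08, 1.11] 0.0111
[-0.06, 1.04] 0.0103
[-0.04, 0.93] 0.0092
[-0.03, 0.81] 0.008
[-0.02, 0.66] 0.0066
[-0.01, 0.5] 0.005
[-0.01, 0.32] 0.0031
[0.0, 0.11] 0.0011
[0.51023181 0.06630365] -0.04599999999999997
```

apply_moves(delta_pos=[[-0.02,0.11,0],[-0.06,0.31,0],[-0.1,0.49,0],[-0.12,0.65,0],[-0.14,0.8,0],[-0.16,0.92,0],[-0.17,1.02,0],[-0.16,1.11,0]], delta_rot=[[0,0,0.001],[0,0,0.003],[0,0,0.005],[0,0,0.007],[0,0,0.008],[0,0,0.009],[0,0,0.01],[0,0,0.011]], fingers=[0.5,0.5,0.5,0.5,0.5,0.5,0.5,0.5], newtons=50)

```text
time: 6.03
ee_pos: [0.5026, -0.0609, 0.2742]
tcp_rot: [[-0.997, -0.08, 0.0], [-0.08, 0.997, -0.0], [-0.0, -0.0, -1.0]]
wrist_force: [1.0, -4.9, 0.2]
opening: 0.125
grasp_force: 50.4
```

apply_moves(delta_pos=[[-0.17,1.17,0],[-0.16,1.21,0],[-0.14,1.23,0],[-0.13,1.24,0],[-0.11,1.21,0],[-0.09,1.18,0],[-0.08,1.11,0],[-0.06,1.04,0]], delta_rot=[[0,0,0.012],[0,0,0.012],[0,0,0.012],[0,0,0.012],[0,0,0.012],[0,0,0.012],[0,0,0.011],[0,0,0.011]], fingers=[0.5,0.5,0.5,0.5,0.5,0.5,0.5,0.5])

```text
time: 6.7
ee_pos: [0.5082, 0.0336, 0.2741]
tcp_rot: [[-1.0, 0.014, -0.0], [0.014, 1.0, -0.0], [0.0, -0.0, -1.0]]
wrist_force: [-0.3, -4.9, 0.7]
opening: 0.121
grasp_force: 50.4
```

apply_moves(delta_pos=[[-0.04,0.93,0],[-0.03,0.81,0],[-0.02,0.66,0],[-0.01,0.5,0],[-0.01,0.32,0],[0,0.11,0],[0,0,0],[0,0,0]], delta_rot=[[0,0,0.009],[0,0,0.008],[0,0,0.007],[0,0,0.005],[0,0,0.003],[0,0,0.001],[0,0,0],[0,0,0]], fingers=[0.5,0.5,0.5,0.5,0.5,0.5,0.5,0.5])

```text
time: 7.37
ee_pos: [0.5102, 0.0662, 0.2741]
tcp_rot: [[-0.999, 0.046, 0.0], [0.046, 0.999, 0.0], [0.0, 0.0, -1.0]]
wrist_force: [0.1, -3.6, 1.5]
opening: 0.122
grasp_force: 50.3
```

```bash
python3 - <<'E'
from h import *
o=get_obs()
print(o['time'],o['ee_pos'],np.round(o['tcp_rot'],4),o['wrist_force'],o['ft_torque'])
ims=[]
for n,w in [('top',(90,225,255,400)),('scene',(170,330,270,440))]:
    c=capture(n);cv2.imwrite(f'pics/{n}1.png',c['image'][...,::-1])
    ims.append(cv2.resize(c['image'][w[0]:w[1],w[2]:w[3]],(400,370),interpolation=cv2.INTER_CUBIC))
cv2.imwrite('pics/after.png',np.hstack(ims)[...,::-1])
E
```

```text
7.3667 [0.51019512 0.06622703 0.27413902] [[-9.99e-01  4.58e-02  0.00e+00]
 [ 4.58e-02  9.99e-01  2.00e-04]
 [ 0.00e+00  2.00e-04 -1.00e+00]] [ 0.07064943 -3.62780191  1.51292668] [-0.52606365 -0.00252748 -0.5087755 ]
```

View pics/after.png

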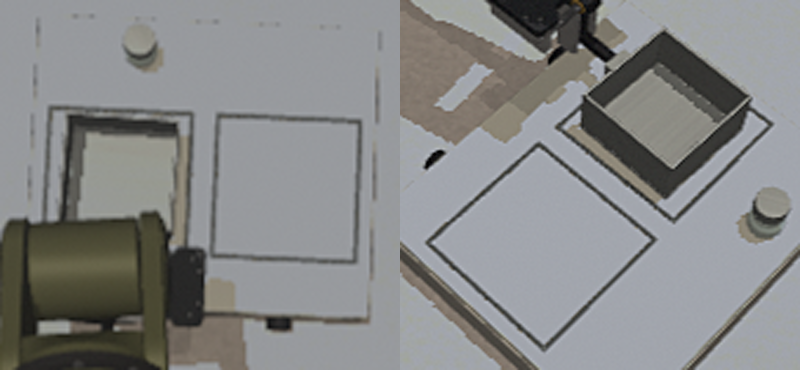

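```bash
python3 - <<'E'
from fit import *
c=capture('scene');Q=[]
for u in [(665,31),(750,97),(667,168),(583,97)]:
    Q.append(ray(c,(270+(u[0]-400)/2.353,170+u[1]/2.3125),.11)[:2])
Q=np.array(Q);print(Q.round(4),Q.mean(0).round(4))
for i in range(4):
    d=Q[(i+1)%4]-Q[i];print(np.linalg.norm(d).round(4),np.arctan2(d[1],d[0]).round(3))
print(ray(c,(383.5,255.6),.05))
b=np.array([.6256,.061]);th=-.046;R=np.array([[np.cos(th),-np.sin(th)],[np.sin(th),np.cos(th)]])
print([(b+R@np.array(k)*.055).round(4) for k in [(1,1),(1,-1),(-1,-1),(-1,1)]])
E
```

```text
[[ 0.5798  0.1113]
 [ 0.6832  0.1039]
 [ 0.6726 -0.0047]
 [ 0.57    0.0034]] [0.6264 0.0535]
0.1037 -0.072
0.1091 -1.668
0.1029 3.063
0.1084 1.48
[ 6.76685217e-01 -3.56740631e-05  5.00000000e-02]
[array([0.6831, 0.1134]), array([0.678 , 0.0035]), array([0.5681, 0.0086]), array([0.5732, 0.1185])]
```

```bash
cat >> fit.py <<'E'
def fitpan(c,b,z0=.05):
    g=cv2.GaussianBlur(cv2.cvtColor(c['image'],cv2.COLOR_RGB2GRAY).astype(np.float32),(0,0),.7)
    G=np.hypot(cv2.Sobel(g,cv2.CV_32F,1,0),cv2.Sobel(g,cv2.CV_32F,0,1));G=np.minimum(G,250)
    s=np.linspace(-.055,.055,40);k=np.full(40,.055);h=np.linspace(0,.06,20)
    low=np.vstack([np.c_[s,-k],np.c_[k,s]]);top=np.vstack([np.c_[s,k],np.c_[-k,s]])
    ver=[(.055,-.055),(.055,.055),(-.055,-.055)]
    def cost(p):
        X=[place(low,p,z0),place(top,p,z0+.06)]
        for v in ver:
            q=place(np.array([v]*20),p,0);q[:,2]=z0+h;X.append(q)
        u=projN(c,None,np.vstack(X)); return -map_coordinates(G,[u[:,1],u[:,0]],order=1).mean()
    r=differential_evolution(cost,b,seed=1,tol=1e-6,popsize=20);return r.x,r.fun
E
python3 - <<'E'
from fit import *
c=capture('scene');
print(fitpan(c,[(.60,.65),(.03,.09),(-.2,.1)]))
c['image']=cv2.imread('pics/scene0.png')[...,::-1].copy()
print('start',fitpan(c,[(.59,.64),(-.13,-.07),(-.05,.3)]))
E
```

```text
(array([ 0.62566551,  0.0554597 , -0.0671125 ]), np.float32(-207.96875))
start (array([ 0.61469255, -0.10339525,  0.12901828]), np.float64(-190.3481903076172))
```

The fit puts the pan 5 mm short in y and 0.02 rad off in yaw because it lagged in the grip. I'll correct that before letting go.

apply_moves(delta_pos=[[0,0.1,0],[0,0.1,0],[0,0.1,0],[0,0.03,0],[0,0,0],[0,0,0]], delta_rot=[[0,0,-0.006],[0,0,-0.006],[0,0,-0.006],[0,0,-0.006],[0,0,0],[0,0,0]], fingers=[0.5,0.5,0.5,0.5,0.5,0.5])

```text
time: 8.07
ee_pos: [0.5103, 0.0696, 0.2742]
tcp_rot: [[-1.0, 0.022, 0.0], [0.022, 1.0, -0.0], [-0.0, -0.0, -1.0]]
wrist_force: [0.2, -4.2, 1.2]
opening: 0.12
grasp_force: 50.4
```

```bash
python3 - <<'E'
from fit import *
o=get_obs();print(o['time'],o['ee_pos'],o['wrist_force'],o['ft_torque'],o['tcp_rot'][0])
c=capture('scene');
print(fitpan(c,[(.60,.65),(.03,.09),(-.2,.1)]))
E
```

```text
8.0667 [0.51033038 0.06956342 0.27417602] [ 0.18357844 -4.21658834  1.23308491] [-0.80491807 -0.04673879 -0.51918969] [-9.99761464e-01  2.18404352e-02  9.83952540e-05]
(array([ 0.62578704,  0.06081562, -0.0495145 ]), np.float64(-209.07418823242188))
```

apply_moves(delta_pos=[[0,0,0],[0,0,0],[0,0,0],[0,0,0],[0,0,0],[0,0,0]], delta_rot=[[0,0,0],[0,0,0],[0,0,0],[0,0,0],[0,0,0],[0,0,0]], fingers=[0.5,0.5,0.5,2,4,6], newtons=4)

```text
time: 8.62
ee_pos: [0.5103, 0.0697, 0.274]
tcp_rot: [[-1.0, 0.022, -0.0], [0.022, 1.0, 0.0], [0.0, 0.0, -1.0]]
wrist_force: [0.2, 0.0, -0.1]
opening: 0.308
grasp_force: 0.0
```

apply_moves(delta_pos=[[0,0,-1.5],[0,0,-3],[0,0,-3.5],[0,0,-3.5],[0,0,-1.5],[0,0,0]], delta_rot=[[0,0,0],[0,0,0],[0,0,0],[0,0,0],[0,0,0],[0,0,0]], fingers=[6,7,7,7,7,7])

```text
time: 9.12
ee_pos: [0.5104, 0.0697, 0.408]
tcp_rot: [[-1.0, 0.022, 0.006], [0.022, 1.0, 0.001], [-0.006, 0.001, -1.0]]
wrist_force: [-0.6, -0.4, -0.2]
opening: 0.723
grasp_force: 0.0
```

```bash
python3 - <<'E'
from fit import *
o=get_obs();print(o['time'],o['ee_pos'],o['opening'],o['tcp_rot'][0])
c=capture('scene');print(fitpan(c,[(.60,.65),(.03,.09),(-.2,.1)]))
for n,w in [('top',(165,240,150,225)),('scene',(95,155,375,450))]:
    c=capture(n);c['image']=cv2.imread(f'pics/{n}0.png')[...,::-1].copy()
    x,v=fitsq(c,None,.003,.065,[(.45,.52),(.34,.41),(0,1.57)]);print(n,'square',x.round(4),v)
    g=cv2.cvtColor(c['image'],cv2.COLOR_RGB2GRAY);m=np.zeros_like(g);y0,y1,x0,x1=w
    m[y0:y1,x0:x1]=g[y0:y1,x0:x1]<70
    k,l,s,_=cv2.connectedComponentsWithStats(m);i=1+np.argmax(s[1:,4]);ys,xs=np.where(l==i)
    Q=np.array([ray(c,p,.03)[:2] for p in zip(xs,ys)]);mu=Q.mean(0);d=np.linalg.svd(Q-mu)[2][0];d*=np.sign(d[0])
    print(s[i],mu.round(4),np.arctan2(d[1],d[0]).round(3),np.ptp((Q-mu)@d))
E
```

```text
9.1167 [0.51036494 0.06971824 0.40798886] 0.7233513495815418 [-0.99974768  0.02159502  0.00618263]
(array([ 0.62573999,  0.06085247, -0.05003428]), np.float64(-205.14630126953125))
top square [0.4905 0.378  0.3881] -9.990764015253811
[180 195  13  20 131] [0.4901 0.375 ] 0.413 0.06081878314579608
scene square [0.4897 0.3768 0.3882] -16.939859543823484
[403 115  24  15 237] [0.4927 0.3696] 0.371 0.058662739030062624
```

The pan fit is (0.6257, 0.0609), yaw −0.050, against the target (0.6256, 0.061), yaw −0.046. The cover is at (0.490, 0.377), yaw 0.39.

apply_moves(delta_pos=[[0.3,3.41,0],[0.3,3.41,0],[0.3,3.41,0],[0.3,3.41,0],[0.3,3.41,0],[0.3,3.41,0],[0.3,3.41,0],[0.3,3.41,0]], delta_rot=[[0,0,0],[0,0,0],[0,0,0],[0,0,0],[0,0,0],[0,0,0],[0,0,0],[0,0,0]], fingers=[7,7,7,7,7,7,7,7])

```text
time: 9.93
ee_pos: [0.4919, 0.3446, 0.4022]
tcp_rot: [[-1.0, 0.022, -0.002], [0.022, 1.0, -0.001], [0.002, -0.001, -1.0]]
wrist_force: [0.7, 0.6, 0.2]
opening: 0.747
grasp_force: 0.0
```

apply_moves(delta_pos=[[0.3,3.41,0],[0,0,0],[0,0,0],[0,0,0],[0,0,0],[0,0,3.5],[0,0,3.5],[0,0,3]], delta_rot=[[0,0,0],[0,0,-0.102],[0,0,-0.102],[0,0,-0.102],[0,0,-0.102],[0,0,0],[0,0,0],[0,0,0]], fingers=[7,7,7,7,6,6,6,6])

```text
time: 10.6
ee_pos: [0.4895, 0.3767, 0.3004]
tcp_rot: [[-0.926, -0.377, -0.003], [-0.377, 0.926, -0.002], [0.003, -0.001, -1.0]]
wrist_force: [-0.5, 0.6, -0.8]
opening: 0.636
grasp_force: 0.0
```

apply_moves(delta_pos=[[0,0,2],[0,0,0],[0,0,0]], delta_rot=[[0,0,0],[0,0,0],[0,0,0]], fingers=[6,6,6])

```text
time: 10.85
ee_pos: [0.4899, 0.3769, 0.2827]
tcp_rot: [[-0.926, -0.377, -0.003], [-0.377, 0.926, -0.002], [0.003, -0.001, -1.0]]
wrist_force: [-0.4, 0.4, 0.7]
opening: 0.639
grasp_force: 0.0
```

```bash
python3 - <<'E'
from h import *
o=get_obs();c=capture('wrist');save(c,'w3')
print(o['time'],o['ee_pos'],np.round(o['tcp_rot'],3),o['opening'])
for x in (.03,-.03): print(proj(c,np.array(o['ee_pos'])*[1,1,0]+[0,0,.037]+np.array(o['tcp_rot'])[:,0]*x,o))
E
```

```text
10.85 [0.4899089  0.376936   0.28270959] [[-0.926 -0.377 -0.003]
 [-0.377  0.926 -0.002]
 [ 0.003 -0.001 -1.   ]] 0.6394265849700228
[320.99142214 187.44749384]
[321.04878014 255.95552166]
```

View pics/w3.png

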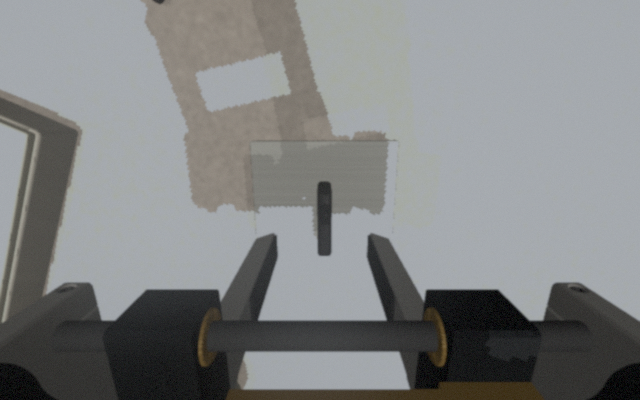

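The fin shows at columns 318–331, rows 182–255, about 2.5 mm in +y of the tool axis and parallel to the fingers. I'll shift, descend and grip.

apply_moves(delta_pos=[[0.1,0.22,0],[0,0,2.5],[0,0,2.5],[0,0,1.5],[0,0,0.7],[0,0,0],[0,0,0]], delta_rot=[[0,0,0],[0,0,0],[0,0,0],[0,0,0],[0,0,0],[0,0,0],[0,0,0]], fingers=[6,6,6,5,5,5,4])

```text
time: 11.48
ee_pos: [0.4885, 0.379, 0.2135]
tcp_rot: [[-0.926, -0.377, 0.001], [-0.377, 0.926, 0.001], [-0.002, 0.0, -1.0]]
wrist_force: [0.0, -0.5, 0.6]
opening: 0.491
grasp_force: 0.0
```

apply_moves(delta_pos=[[0,0,0],[0,0,0],[0,0,0],[0,0,0],[0,0,0],[0,0,0],[0,0,0],[0,0,0]], delta_rot=[[0,0,0],[0,0,0],[0,0,0],[0,0,0],[0,0,0],[0,0,0],[0,0,0],[0,0,0]], fingers=[3,2,1,0.5,0.5,0.5,0.5,0.5], newtons=35)

```text
time: 12.15
ee_pos: [0.4883, 0.3787, 0.2125]
tcp_rot: [[-0.926, -0.377, 0.0], [-0.377, 0.926, 0.0], [-0.0, -0.0, -1.0]]
wrist_force: [-0.5, -1.6, 5.2]
opening: 0.123
grasp_force: 35.0
```

```bash
python3 - <<'E'
from fit import *
o=get_obs();print(o['time'],o['ee_pos'],np.round(o['tcp_rot'],4),o['wrist_force'],o['ft_torque'],o['opening'],o['grasp_force'])
for n in ['scene','top']:
    c=capture(n);save(c,n+'2')
    x,v=fitsq(c,None,.003,.065,[(.46,.52),(.35,.41),(.2,.6)]);print(n,x.round(4),v)
E
```

```text
12.15 [0.48833843 0.37866371 0.21245504] [[-9.263e-01 -3.767e-01  3.000e-04]
 [-3.767e-01  9.263e-01  1.000e-04]
 [-3.000e-04 -0.000e+00 -1.000e+00]] [-0.53426166 -1.58442748  5.2238094 ] [-0.21084766  0.17095813  0.00783501] 0.12343088918752854 35.000964403152466
scene [0.4602 0.35   0.6   ] -17.95658977319217
top [0.4825 0.3918 0.3894] -13.787227713256765
```

apply_moves(delta_pos=[[0,0,-1],[0,0,-2],[0,0,-3],[0,0,-3],[0,0,-3],[0,0,-3],[0,0,-2.5],[0,0,-1]], delta_rot=[[0,0,0],[0,0,0],[0,0,0],[0,0,0],[0,0,0],[0,0,0],[0,0,0],[0,0,0]], fingers=[0.5,0.5,0.5,0.5,0.5,0.5,0.5,0.5])

```text
time: 12.92
ee_pos: [0.4881, 0.3786, 0.4012]
tcp_rot: [[-0.926, -0.377, 0.004], [-0.377, 0.926, 0.003], [-0.004, 0.001, -1.0]]
wrist_force: [0.3, 0.0, -3.4]
opening: 0.125
grasp_force: 35.0
```

apply_moves(delta_pos=[[0,0,0],[0,0,0],[0,0,0],[0,0,0],[0,0,0],[0,0,0],[-0.5,-1,0],[-1,-2,0]], delta_rot=[[0,0,0.072],[0,0,0.072],[0,0,0.072],[0,0,0.073],[0,0,0.073],[0,0,0.072],[0,0,0],[0,0,0]], fingers=[0.5,0.5,0.5,0.5,0.5,0.5,0.5,0.5])

```text
time: 13.58
ee_pos: [0.5013, 0.3485, 0.3961]
tcp_rot: [[-0.999, 0.043, -0.002], [0.043, 0.999, -0.001], [0.002, -0.001, -1.0]]
wrist_force: [0.7, -0.7, -3.7]
opening: 0.127
grasp_force: 35.0
```

apply_moves(delta_pos=[[-1.1,-2.3,0],[-1.1,-2.3,0],[-1.1,-2.3,0],[-1.1,-2.3,0],[-1.1,-2.3,0],[-1.1,-2.3,0],[-1.1,-2.3,0],[-1.1,-2.3,0]], delta_rot=[[0,0,0],[0,0,0],[0,0,0],[0,0,0],[0,0,0],[0,0,0],[0,0,0],[0,0,0]], fingers=[0.5,0.5,0.5,0.5,0.5,0.5,0.5,0.5])

```text
time: 14.25
ee_pos: [0.5812, 0.158, 0.3964]
tcp_rot: [[-0.999, 0.045, -0.001], [0.045, 0.999, -0.0], [0.001, -0.0, -1.0]]
wrist_force: [0.8, 0.3, -3.1]
opening: 0.125
grasp_force: 35.0
```

apply_moves(delta_pos=[[-1.1,-2.3,0],[-1.1,-2.3,0],[-1.1,-2.3,0],[-1,-1.7,0],[-0.6,-0.8,0],[0,0,0],[0,0,0],[0,0,0]], delta_rot=[[0,0,0],[0,0,0],[0,0,0],[0,0,0],[0,0,0],[0,0,0],[0,0,0],[0,0,0]], fingers=[0.5,0.5,0.5,0.5,0.5,0.5,0.5,0.5])

```text
time: 14.92
ee_pos: [0.625, 0.0647, 0.3969]
tcp_rot: [[-0.999, 0.046, -0.0], [0.046, 0.999, 0.0], [0.0, 0.0, -1.0]]
wrist_force: [-0.3, -0.3, -2.9]
opening: 0.128
grasp_force: 35.0
```

```bash
python3 - <<'E'
from fit import *
o=get_obs();print(o['time'],o['ee_pos'],np.round(o['tcp_rot'],4),o['wrist_force'],o['ft_torque'],o['opening'])
c=capture('scene');save(c,'scene3')
z=o['ee_pos'][2]-.2125
# cover outline (predicted) drawn
X=place(np.array([(-1,-1),(1,-1),(1,1),(-1,1)])*.065,[*o['ee_pos'][:2],-.048],z)
u=projN(c,None,X);print(u.round(1),z)
im=cv2.resize(c['image'][100:350,200:500],(720,600),interpolation=cv2.INTER_CUBIC)
cv2.imwrite('pics/cov.png',im[...,::-1])
E
```

```text
14.9167 [0.62502746 0.06466152 0.39693623] [[-9.989e-01  4.630e-02 -5.000e-04]
 [ 4.630e-02  9.989e-01  2.000e-04]
 [ 5.000e-04  2.000e-04 -1.000e+00]] [-0.33463275 -0.32225876 -2.91454805] [ 0.01366192 -0.00559821 -0.03412114] 0.12754671580387672
[[344.2 189. ]
 [393.7 228.1]
 [435.1 188.2]
 [386.1 152.7]] 0.18443623022855696
```

View pics/cov.png

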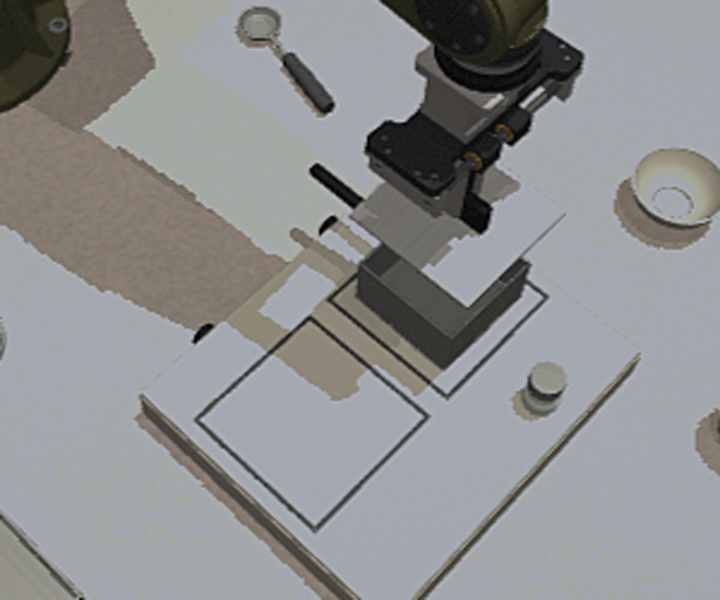

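The cover's corners in this crop are (468,305), (565,213) and (350,213). They match the prediction to about 1 px, so the cover is held level and centred. I'll correct y and lower it.

apply_moves(delta_pos=[[0,-0.25,0],[0,-0.2,0],[0,0,1.5],[0,0,2],[0,0,1.5],[0,0,1.0],[0,0,0.6],[0,0,0]], delta_rot=[[0,0,0],[0,0,0],[0,0,0],[0,0,0],[0,0,0],[0,0,0],[0,0,0],[0,0,0]], fingers=[0.5,0.5,0.5,0.5,0.5,0.5,0.5,0.5])

```text
time: 15.63
ee_pos: [0.6251, 0.0594, 0.3302]
tcp_rot: [[-0.999, 0.048, -0.002], [0.048, 0.999, -0.0], [0.002, -0.0, -1.0]]
wrist_force: [0.3, 0.2, -3.5]
opening: 0.125
grasp_force: 35.0
```

apply_moves(delta_pos=[[0,0,0],[0,0,0.2],[0,0,0.1],[0,0,0]], delta_rot=[[0,0,0],[0,0,0],[0,0,0],[0,0,0]], fingers=[0.5,0.5,0.5,0.5])

```text
time: 15.97
ee_pos: [0.6252, 0.0593, 0.3285]
tcp_rot: [[-0.999, 0.048, 0.001], [0.048, 0.999, 0.0], [-0.001, 0.0, -1.0]]
wrist_force: [-0.3, -0.3, -3.6]
opening: 0.121
grasp_force: 35.0
```

apply_moves(delta_pos=[[0,0,0.1],[0,0,0.1],[0,0,0.1],[0,0,0],[0,0,0]], delta_rot=[[0,0,0],[0,0,0],[0,0,0],[0,0,0],[0,0,0]], fingers=[0.5,0.5,0.5,0.5,0.5])

```text
time: 16.38
ee_pos: [0.6252, 0.0593, 0.3251]
tcp_rot: [[-0.999, 0.048, -0.0], [0.048, 0.999, -0.0], [0.0, -0.0, -1.0]]
wrist_force: [0.9, 0.2, -3.1]
opening: 0.122
grasp_force: 35.0
```

```bash
python3 - <<'E'
from fit import *
c=capture('scene');print(fitpan(c,[(.61,.64),(.04,.08),(-.1,.05)]))
im=cv2.resize(c['image'][130:280,310:510],(800,600),interpolation=cv2.INTER_CUBIC)
cv2.imwrite('pics/low.png',im[...,::-1])
E
```

```text
(array([ 0.62547738,  0.0618742 , -0.0544273 ]), np.float64(-124.8388671875))
```

View pics/low.png

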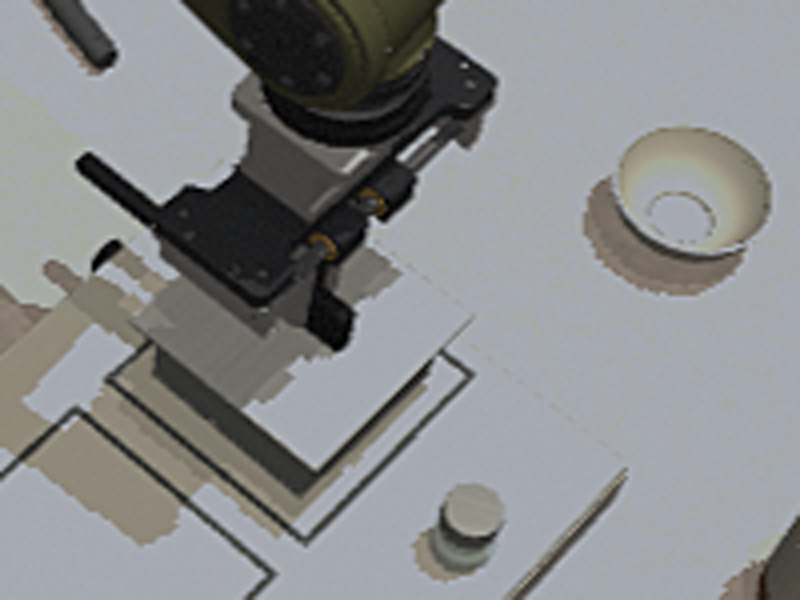

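```bash
python3 - <<'E'
from fit import *
c=capture('scene')
Q=[ray(c,p,.1176)[:2] for p in [(389.5,249.5),(428.25,210),(343.25,210)]]
print(Q,(Q[1]+Q[2])/2)
X=place(np.array([(1,-1),(1,1),(-1,-1)])*.065,[.6257,.0609,-.048],.1176);print(projN(c,None,X))
E
```

```text
[array([ 0.69331144, -0.01278963]), array([0.69733261, 0.11660607]), array([ 0.56250003, -0.00307423])] [0.62991632 0.05676592]
[[388.92611684 245.95881831]
 [428.52687886 207.23265176]
 [342.17159745 208.06806002]]
```

apply_moves(delta_pos=[[0,0,0.06],[0,0,0.06],[0,0,0],[0,0,0.06],[0,0,0.06],[0,0,0]], delta_rot=[[0,0,0],[0,0,0],[0,0,0],[0,0,0],[0,0,0],[0,0,0]], fingers=[0.5,0.5,0.5,0.5,0.5,0.5])

```text
time: 16.98
ee_pos: [0.6251, 0.0593, 0.3226]
tcp_rot: [[-0.999, 0.048, -0.0], [0.048, 0.999, -0.0], [0.0, -0.0, -1.0]]
wrist_force: [0.1, 0.7, -2.8]
opening: 0.123
grasp_force: 35.0
```

```bash
cat >> fit.py <<'E'
def fitcov(c,b):
    g=cv2.GaussianBlur(cv2.cvtColor(c['image'],cv2.COLOR_RGB2GRAY).astype(np.float32),(0,0),.7)
    G=np.minimum(np.hypot(cv2.Sobel(g,cv2.CV_32F,1,0),cv2.Sobel(g,cv2.CV_32F,0,1)),100)
    s=np.linspace(-.065,.065,50);k=np.full(50,.065)
    low=np.vstack([np.c_[s,-k],np.c_[k,s]]);top=np.c_[s,k]
    def cost(p):
        u=projN(c,None,np.vstack([place(low,p,p[3]),place(top,p,p[3]+.005)]))
        return -map_coordinates(G,[u[:,1],u[:,0]],order=1).mean()
    r=differential_evolution(cost,b,seed=1,tol=1e-7,popsize=20);return r.x.round(4),r.fun
E
python3 - <<'E'
from fit import *
c=capture('scene')
for z in [(.1085,.1125),(.1095,.1105),(.1,.12)]: print(fitcov(c,[(.6,.65),(.035,.085),(-.12,.05),z]))
print(projN(c,None,place(np.array([(.055,-.055)]),[.6257,.0609,-.05],.05)))
E
```

```text
(array([ 0.6299,  0.0443, -0.0119,  0.1085]), np.float64(-80.61598205566406))
(array([ 0.6303,  0.0438, -0.0114,  0.1095]), np.float64(-80.53024291992188))
(array([ 0.6276,  0.0482, -0.0304,  0.1   ]), np.float64(-81.01844024658203))
[[384.86809574 254.91722128]]
```

apply_moves(delta_pos=[[0.15,0.2,0],[0,0,0.04],[0,0,0],[0,0,0.04],[0,0,0]], delta_rot=[[0,0,0],[0,0,0],[0,0,0],[0,0,0],[0,0,0]], fingers=[0.5,0.5,0.5,0.5,0.5])

```text
time: 17.45
ee_pos: [0.6237, 0.0614, 0.3224]
tcp_rot: [[-0.999, 0.048, 0.0], [0.048, 0.999, 0.0], [-0.0, 0.0, -1.0]]
wrist_force: [-3.2, 0.8, 4.3]
opening: 0.128
grasp_force: 35.0
```

apply_moves(delta_pos=[[0,0,0.04],[0,0,0],[0,0,0.04],[0,0,0]], delta_rot=[[0,0,0],[0,0,0],[0,0,0],[0,0,0]], fingers=[0.5,0.5,0.5,0.5])

```text
time: 17.78
ee_pos: [0.6237, 0.0615, 0.3224]
tcp_rot: [[-0.999, 0.048, 0.001], [0.048, 0.999, 0.0], [-0.001, 0.0, -1.0]]
wrist_force: [-6.9, 1.5, 11.0]
opening: 0.125
grasp_force: 35.0
```

apply_moves(delta_pos=[[0,0,-0.05],[0,0,-0.03],[0,0,0],[0,0,0]], delta_rot=[[0,0,0],[0,0,0],[0,0,0],[0,0,0]], fingers=[0.5,0.5,0.5,0.5])

```text
time: 18.12
ee_pos: [0.6237, 0.0615, 0.3224]
tcp_rot: [[-0.999, 0.048, 0.0], [0.048, 0.999, 0.0], [-0.0, 0.0, -1.0]]
wrist_force: [-4.5, 1.9, 6.8]
opening: 0.12
grasp_force: 35.0
```

```bash
python3 - <<'E'
from fit import *
o=get_obs();print(o['time'],o['ee_pos'],o['wrist_force'],o['ft_torque'])
c=capture('scene')
S=6;x0,y0=335,190
im=cv2.resize(c['image'][y0:y0+80,x0:x0+110],None,fx=S,fy=S,interpolation=cv2.INTER_CUBIC)
def dr(h,p,z,col):
    u=(projN(c,None,place(np.array([(-1,-1),(1,-1),(1,1),(-1,1)])*h,p,z))-[x0,y0]+.5)*S
    cv2.polylines(im,[np.round(u).astype(int)],True,col,1)
p=[.6257,.0609,-.049]
dr(.065,p,.115,(255,0,0));dr(.065,p,.11,(0,255,0));dr(.055,p,.05,(0,0,255));dr(.072,[.6256,.061,-.046],.05,(255,0,255))
cv2.imwrite('pics/cmp.png',im[...,::-1])
E
```

```text
18.1167 [0.62373881 0.06146283 0.32244437] [-4.51857175  1.93085907  6.78486203] [ 0.36704931  0.98703688 -0.02647659]
```

View pics/cmp.png

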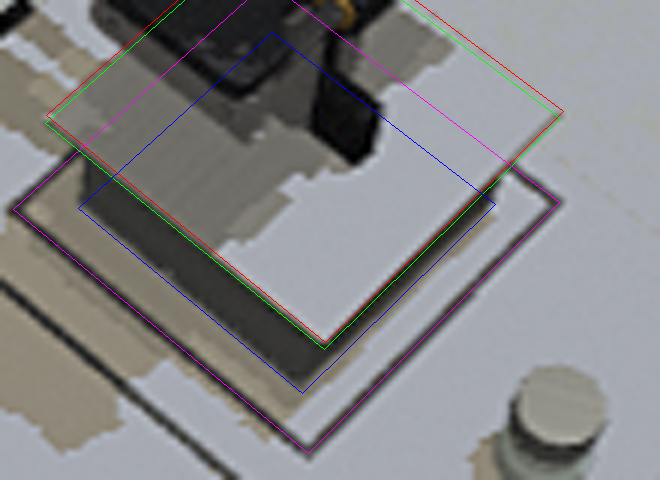

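The overlay shows the cover's edges on the predicted outline centred on the pan (red and green lines, near corner about (325,346)). The pan is well inside the magenta outline. I'll relieve the pressing and release.

apply_moves(delta_pos=[[0,0,-0.05],[0,0,0],[0,0,0]], delta_rot=[[0,0,0],[0,0,0],[0,0,0]], fingers=[0.5,0.5,0.5])

```text
time: 18.42
ee_pos: [0.6238, 0.0614, 0.3225]
tcp_rot: [[-0.999, 0.048, 0.0], [0.048, 0.999, 0.0], [-0.0, 0.0, -1.0]]
wrist_force: [-1.9, 1.5, 2.6]
opening: 0.122
grasp_force: 35.0
```

apply_moves(delta_pos=[[0,0,0],[0,0,0],[0,0,0],[0,0,0],[0,0,0],[0,0,0],[0,0,0]], delta_rot=[[0,0,0],[0,0,0],[0,0,0],[0,0,0],[0,0,0],[0,0,0],[0,0,0]], fingers=[0.5,0.5,0.5,1.5,2.5,4,5], newtons=4)

```text
time: 19.0
ee_pos: [0.6238, 0.0612, 0.3223]
tcp_rot: [[-0.999, 0.048, -0.0], [0.048, 0.999, -0.0], [0.0, -0.0, -1.0]]
wrist_force: [0.9, 0.3, 0.5]
opening: 0.335
grasp_force: 0.0
```

apply_moves(delta_pos=[[0,0,0],[0,0,-1],[0,0,-2],[0,0,-3],[0,0,-3],[0,0,-3],[0,0,-1],[0,0,0]], delta_rot=[[0,0,0],[0,0,0],[0,0,0],[0,0,0],[0,0,0],[0,0,0],[0,0,0],[0,0,0]], fingers=[5,5,5,5,5,5,5,5])

```text
time: 19.67
ee_pos: [0.6235, 0.0613, 0.4559]
tcp_rot: [[-0.999, 0.048, 0.005], [0.048, 0.999, 0.0], [-0.005, 0.0, -1.0]]
wrist_force: [-0.0, -0.2, -0.3]
opening: 0.528
grasp_force: 0.0
```

apply_moves(delta_pos=[[4,0,0],[4,0,0],[4,0,0],[4,0,0],[4,0,0],[0,0,0],[0,0,0]], delta_rot=[[0,0,0],[0,0,0],[0,0,0],[0,0,0],[0,0,0],[0,0,0],[0,0,0]], fingers=[5,5,5,5,5,5,5])

```text
time: 20.25
ee_pos: [0.4227, 0.071, 0.452]
tcp_rot: [[-0.999, 0.047, -0.0], [0.047, 0.999, -0.0], [0.0, -0.0, -1.0]]
wrist_force: [0.8, -0.3, -0.3]
opening: 0.534
grasp_force: 0.0
```

```bash
python3 - <<'E'
from fit import *
o=get_obs();print(o['time'],o['ee_pos'],o['wrist_force'])
c=capture('scene');save(c,'end')
for z in [(.1095,.1105)]: print('cover',fitcov(c,[(.61,.64),(.045,.075),(-.1,.0),z]))
# pan base near edges only
g=cv2.GaussianBlur(cv2.cvtColor(c['image'],cv2.COLOR_RGB2GRAY).astype(np.float32),(0,0),.7)
G=np.minimum(np.hypot(cv2.Sobel(g,cv2.CV_32F,1,0),cv2.Sobel(g,cv2.CV_32F,0,1)),250)
s=np.linspace(-.055,.055,40);k=np.full(40,.055);low=np.vstack([np.c_[s,-k],np.c_[k,s]])
def cost(p):
    u=projN(c,None,place(low,p,.05));return -map_coordinates(G,[u[:,1],u[:,0]],order=1).mean()
r=differential_evolution(cost,[(.615,.635),(.05,.07),(-.1,0)],seed=1);print('pan',r.x.round(4),r.fun)
for th in ['tray','tin','dishes','bowl','spatula']:
    d=find_in(c,th);print(th,(np.array(d[0]['at'])*[640,400]).round(1) if d else None)
E
```

```text
20.25 [0.42269578 0.07097562 0.45195854] [ 0.79020321 -0.26634554 -0.31791648]
cover (array([ 0.6249,  0.062 , -0.0814,  0.1095]), np.float64(-67.92900085449219))
pan [ 0.6253  0.0622 -0.0564] -208.2049102783203
tray [192.5 347.9]
tin [429.  259.5]
dishes [181.7 238.4]
bowl [483.4 178.3]
spatula [327.4 126.4]
```

```bash
python3 -c "
from cell import *
print(finish_job())"
```

```text
the job is handed in; nothing more can be done
None
```

The job is handed in at about 20 s: the pan stands inside the empty outline, about 1 mm and 0.6° off by my last fit, and the cover lies centred on it. The grip is released, the arm is clear, and nothing else appears moved. The last fit of the cover's turn was noisy (about 1.5° off the pan), but the overlay just before release showed it square.

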